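# Set a sample tube to its ring mark in the sampling block

## Task

Take the yellow-capped tube out of the white rack and push it upright down into the bore of the sampling block until the black ring on the tube is level with the mouth of the bore, then let go of it. Leave the red-capped and grey-capped tubes standing in the rack.

Things in the scene. Friction and masses are not known exactly. Their poses are not given: they have to be found in the camera images.
- tube_yellow: Loose upright tube in one of three sockets of the white rack (which one varies). White body 28 mm in diameter, yellow cap 34 mm in diameter from 96 to 120 mm up: grip it there from above. Black ring, 3 mm wide, centred 55 mm above the underside: the depth mark. Origin: centre of the underside, z up the axis; its x axis points across the rack (within 4 degrees), clear of the neighbours. 40 to 85 g.
- bore_mouth (a point): Centre of the bore's mouth, z up, 90 mm above the bench, in the blue plate on the fixed white 110 mm sampling block. Vertical bore 34 mm wide. Its stiff black floor starts 15 to 25 mm down, so a tube set on it stands too high. It yields to a push of about 5 to 8 N, stays where pushed and holds the tube there. It can go 81 mm down, too deep, and does not come back up with the tube.
- tube_red: Bystander: same tube with a red cap, to stay in its socket. Origin at the centre of the underside, z up. The rack is fixed, white, 280 x 72 mm and 40 mm high; its place and yaw vary. Its three sockets lie in a row 90 mm apart and are 31 mm wide and 30 mm deep: the tubes stand 10 mm above the bench.
- tube_grey: Bystander: same tube with a grey cap, to stay in its socket. Origin at the centre of the underside, z up.
Things that resemble listed ones, but are neither listed nor needed, are in the scene too. Leave any orange look-alike of the part that bears bore_mouth alone.

How it is judged:
By the outcome, as a careful person would: the job done as asked, in the order asked, and still so for the second after the job is handed in, with the robot touching nothing.
It also fails if it takes over 51 s, if anything falls off the work surface, if the arm or the gripper's body presses on something with over 40 N, if the wrist force passes 120 N, or if a joint passes its speed limit or range.

## Robot

A 6-joint arm with a two-finger parallel gripper is mounted at the origin on the work surface. World frame = base frame: x ahead of the robot, y to its left, z up, the work surface at z = 0. Lengths are in m, angles in rad, forces in N, time in s.
With the tool pointing down it reaches from about 0.35 to 0.975 m from the base axis. Payload 4.9 kg.
Tool frame: the origin (TCP) lies at the very end of the fingers, on their centre line; the grasp point (between the pads) lies 19 mm behind it (pinch_z is the distance from the TCP to the grasp point, in m); z points along the fingers, y is the line along which they close (so a half turn about z gives the same grasp; the last joint's range is limited). The gripper opens to 85 mm and grips with 20 to 120 N. Pads are 22 mm wide; open, the fingers measure 114 mm over their backs; the gripper's body (76 mm by 85 mm) begins 54 mm behind the grasp point. The pads swing forward as they close: fully open they stand 13 mm farther back than shut.
Start: joints at [1.072, 0.053, 1.613, -0, 1.476, -0.119], TCP at [0.232, 0.58, 0.231] pointing down, gripper open.
Joint ranges: [-3.01, 3.01], [-1.01, 2.22], [0.06, 2.58], [-1.02, 4.17], [0.09, 2.62], [-3.14, 3.14]. Speed limits (rad/s): [2.57, 2.57, 3.14, 3.14, 3.14, 3.14].

## Interface

Orientations are given as a unit quaternion [w, x, y, z].
In Python, from plant import * gives the robot as it stands. The module is installed in compiled form; this text tells all that it offers.
- The arm moves only by the tool play_rows, never from a script. Its arguments are lists of equal length, an entry for each row: "linear": the shift along the world's x, y, z in m, a list of three; "turn": the turn about the world's z in degrees. A call has 1 to 8 rows; each row shifts and turns the commanded pose from where the row before left it; what a row does not reach is not made up. A row lasts 1/8 s, in which the tool goes at most 62.5 mm and 10.7 degrees, less where a joint would pass 70% of its speed; a pose out of reach is approached as far as the arm can. A call is refused whole if a number of a shift passes 0.0625 or a number of a turn 10.7, either way. A call with a gripper value outside its range is refused whole. "hand" is the finger opening in m, from 0 to 0.0854, set as the call begins (left out, the last holds). The fingers move at their own pace and stop on an object; the grip force is fixed at half the most. Time passes only in rows, so rows that do not move let the fingers close. It gives the time, the measured TCP pose, the force, the opening and the grip force at its end, in the units of the state.
- state(): the state, without advancing time (a new reading comes with each control period).
- grab_frame(name): name is "side" or "top" or "wrist"; returns the picture (384x512x3 uint8, red, green, blue); there is no depth.
- camera_info(name): a dict with "camera_matrix" (3x3 intrinsics, pixels), "origin" and "attitude" of the camera in the world; the wrist camera has in their place "mount" (4x4, takes a point from camera to tool coordinates, whose origin is the TCP and whose axes are the flange's). Camera axes: x right, y down, z forward; pixel columns grow to the right and rows downward; lengths in m; the calibration is good to about 2 mm. A picture is of the moment at which its call begins: read the wrist's pose just before it. camera_info takes no time and is no camera call.
- job_done(): hands the job in; it is judged then, once.
Trained networks look in the newest picture that a camera, given by its name, has taken for a name from the list of things; names that differ only in an ending like _2 or _b are one class to them, and where a whole thing is asked for, a point or a joint stands for the part that bears it (a point fixed in the world has none). Each returns a list of dicts, best first, with "p" (0 to 1); they miss things now and then, are a little off and sometimes report something else, mostly with a low value. They report only what shows in the picture. A call takes as long as a camera call. They do not tell look-alikes from the thing itself.
- trace(camera, thing): "region" (384x512 bool, what is visible of it) and "location" ([column, row] in pixels, amid what is visible of it).
The state is a dict: "time": time; "joint_pos": joint angles; "joint_vel": joint speeds; "joint_efforts": joint torques, N m; "tool_pos": TCP position; "tool_rot": TCP orientation; "contact_force": force on the tool from outside, world axes, zero at the start; "ft_torque": the same for the moment, N m; "gripper_width": opening from 0.0 (shut) to 1.0 (fully open); "grasp_force": force on a finger pad.
Only numpy, scipy, OpenCV 4.12 (cv2) and the standard library are available. Lean on these libraries where they do the work, as an engineer would, in place of code of your own. Each camera call takes 0.05 s, during which the arm holds its last target. There are 200 camera calls.

## Working session

There is one attempt and no reset: what is moved stays moved. The work goes in short steps, Python scripts to look and compute and a tool call to move; the robot and the scene stay as the last step left them, time stands still between calls to the robot, and variables do not carry over. Pictures are saved under pics/ and viewed, at most 10 in all, crops included, and the job is handed in when it is done.

Besides the shell and the picture viewer there is one more tool, called after "Call:" by a JSON object that holds its "method" and its "body". play_rows: Moves the arm, as the interface text tells. Its arguments: {"type":"object","properties":{"linear":{"type":"array","items":{"type":"array","items":{"type":"number"}}},"turn":{"type":"array","items":{"type":"number"}},"hand":{"type":"number"}},"required":["linear","turn"]}

```bash
mkdir -p pics; cat > h.py <<'E'
from plant import *
import numpy as np, cv2
from scipy.spatial.transform import Rotation as R
def rot(q):
    q=np.array(q)
    return q if q.shape==(3,3) else R.from_quat(q,scalar_first=True).as_matrix()
def cam(n,s=None):
    c=camera_info(n);K=np.array(c["camera_matrix"])
    if n=="wrist":
        M=np.array(c["mount"]);Rt=rot(s["tool_rot"])
        return K,Rt@M[:3,:3],Rt@M[:3,3]+np.array(s["tool_pos"])
    return K,rot(c["attitude"]),np.array(c["origin"])
def ray(C,p):
    K,A,o=C;d=A@np.linalg.inv(K)@np.array([p[0],p[1],1.]);return o,d/np.linalg.norm(d)
def atz(C,p,z):
    o,d=ray(C,p);return o+d*(z-o[2])/d[2]
def proj(C,X):
    K,A,o=C;q=K@A.T@(np.array(X)-o);return q[:2]/q[2]
def tri(rs):
    A=np.zeros((3,3));b=np.zeros(3)
    for o,d in rs:
        P=np.eye(3)-np.outer(d,d);A+=P;b+=P@o
    X=np.linalg.solve(A,b);return X,[np.linalg.norm((np.eye(3)-np.outer(d,d))@(X-o)) for o,d in rs]
def save(n,im): cv2.imwrite("pics/"+n,im[:,:,::-1])
E
python3 - <<'E'
from h import *
np.set_printoptions(precision=4,suppress=True)
s=state();print(s)
F={}
for n in ("top","side","wrist"):
    F[n]=grab_frame(n);print(n,cam(n,s))
    np.save(n+"0.npy",F[n])
    for t in ("tube_yellow","tube_red","tube_grey","bore_mouth"):
        for r in trace(n,t)[:3]:
            g=r["region"];ys,xs=np.nonzero(g)
            print(n,t,round(r["p"],2),r["location"],g.sum(),xs.min(),xs.max(),ys.min(),ys.max())
save("a.png",cv2.resize(np.vstack([np.hstack([F["top"],F["side"]]),np.hstack([F["wrist"],F["wrist"]*0])]),(800,600),interpolation=cv2.INTER_AREA))
E
```

```text
{'time': 0.0, 'joint_pos': array([ 1.072 ,  0.0534,  1.6143,  0.    ,  1.476 , -0.119 ]), 'joint_vel': array([ 0.0004, -0.001 , -0.0013, -0.0006, -0.0001, -0.0003]), 'joint_efforts': array([ -0.0002, -39.3721, -37.0158,  -0.0003,   0.0075,  -0.    ]), 'tool_pos': array([0.2314, 0.5799, 0.2301]), 'tool_rot': array([-0.0003,  0.1888,  0.982 , -0.001 ]), 'contact_force': array([ 0.2081, -0.0808, -0.2356]), 'ft_torque': array([ 0.0022, -0.0209,  0.0167]), 'grasp_force': 0.0, 'gripper_width': 0.9942384207321763}
top (array([[479.3547,   0.    , 262.6121],
       [  0.    , 479.3547, 193.8769],
       [  0.    ,   0.    ,   1.    ]]), array([[ 0.0092, -0.9991,  0.0404],
       [-0.9999, -0.0096, -0.0113],
       [ 0.0117, -0.0403, -0.9991]]), array([0.4174, 0.0335, 1.2859]))
top tube_yellow 0.45 [170.3, 184.5] 219 161 179 177 191
top tube_red 0.5 [238.4, 164.5] 151 234 246 159 173
top tube_grey 0.53 [203.6, 176.5] 203 197 213 168 183
top bore_mouth 0.81 [341.4, 160.9] 2120 313 371 132 187
top bore_mouth 0.66 [304.2, 236.4] 2086 275 334 206 266
side (array([[370.9265,   0.    , 261.5271],
       [  0.    , 370.9265, 195.9712],
       [  0.    ,   0.    ,   1.    ]]), array([[ 0.9587, -0.2012,  0.2012],
       [-0.2845, -0.6841,  0.6716],
       [ 0.0025, -0.7011, -0.713 ]]), array([ 0.2851, -0.5949,  0.7508]))
side tube_yellow 0.75 [241.5, 140.4] 282 238 249 128 157
side tube_red 0.61 [276.3, 176.6] 359 272 285 163 195
side bore_mouth 0.93 [229.3, 254.5] 3307 194 263 217 291
side bore_mouth 0.7 [324.6, 266.6] 3520 289 361 230 307
side bore_mouth 0.51 [241.4, 141.0] 292 238 249 128 158
wrist (array([[306.8699,   0.    , 256.4693],
       [  0.    , 306.8699, 183.67  ],
       [  0.    ,   0.    ,   1.    ]]), array([[ 0.3707,  0.8813,  0.2931],
       [ 0.9288, -0.3511, -0.1188],
       [-0.0017,  0.3163, -0.9487]]), array([0.1553, 0.6101, 0.3734]))
```

View pics/a.png

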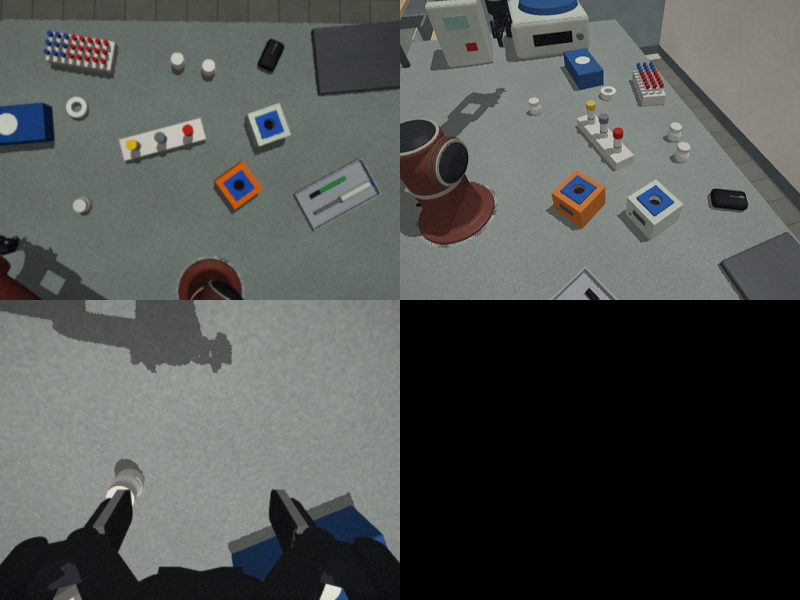

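The top view (full pixels) shows the rack with the yellow cap at (170,184), grey at (204,176) and red at (238,164). There are two blocks with a bore: white at (341,161) top / (325,267) side, and orange at (304,236) top / (229,254) side. The white one fits the description ("white sampling block"); the orange one is the look-alike. I'll measure and confirm in a crop.

```bash
python3 - <<'E'
from h import *
np.set_printoptions(precision=4,suppress=True)
C={n:cam(n) for n in("top","side")}
px={}
boxes={"top":{"y":(155,185,172,196),"r":(228,250,155,178),"bore":(322,362,142,180)},"side":{"y":(230,255,122,150),"r":(265,292,158,182),"bore":(300,350,240,275)}}
crops=[]
for n in C:
    im=np.load(n+"0.npy");H=cv2.cvtColor(im,cv2.COLOR_RGB2HSV)
    for k,(a,b,c,d) in boxes[n].items():
        h=H[c:d,a:b].astype(int)
        if k=="y": m=(abs(h[...,0]-26)<9)&(h[...,1]>140)&(h[...,2]>70)
        elif k=="r": m=((h[...,0]<8)|(h[...,0]>172))&(h[...,1]>140)&(h[...,2]>60)
        else: m=(h[...,2]<75)
        nn,l,st,ce=cv2.connectedComponentsWithStats(m.astype(np.uint8))
        i=1+np.argmax(st[1:,4]);px[n,k]=ce[i]+[a,c];print(n,k,px[n,k],st[i]+[a,c,0,0,0])
    a,b,c,d=(150,375,125,200) if n=="top" else (225,365,120,310)
    cr=im[c:d,a:b];f=min(800/cr.shape[1],300/cr.shape[0]);cr=cv2.resize(cr,None,fx=f,fy=f,interpolation=cv2.INTER_CUBIC)
    crops.append(cv2.copyMakeBorder(cr,0,0,0,800-cr.shape[1],cv2.BORDER_CONSTANT))
save("b.png",np.vstack(crops)[:600])
for k in("y","r","bore"):
    X,e=tri([ray(C[n],px[n,k]) for n in C]);print(k,X,e)
    for z in((.12,.13) if k!="bore" else(.08,.09)): print("  ",z,[atz(C[n],px[n,k],z)[:2] for n in C])
E
```

```text
top y [168.4333 185.06  ] [162 179  14  13 150]
top r [240.1022 166.0511] [234 160  13  14 137]
top bore [344.3226 158.7016] [338 153  13  13 124]
side y [243.7541 134.5902] [238 129  12  12 122]
side r [278.7848 170.3101] [273 164  13  14 158]
side bore [325.8033 258.2951] [320 255  13   7  61]
y [0.4842 0.2494 0.1195] [np.float64(0.00034937633481728017), np.float64(0.00034937633481745293)]
   0.12 [array([0.4838, 0.2494]), array([0.4843, 0.2487])]
   0.13 [array([0.4832, 0.2476]), array([0.4812, 0.2353])]
r [0.532  0.0758 0.1194] [np.float64(1.1989936940939216e-05), np.float64(1.1989936940884066e-05)]
   0.12 [array([0.5319, 0.0758]), array([0.5317, 0.0752])]
   0.13 [array([0.531 , 0.0755]), array([0.5278, 0.0646])]
bore [ 0.5558 -0.1855  0.0803] [np.float64(0.0014317581432484097), np.float64(0.0014317581432484675)]
   0.08 [array([ 0.5572, -0.1861]), array([ 0.5546, -0.185 ])]
   0.09 [array([ 0.5561, -0.1843]), array([ 0.5505, -0.1911])]
```

View pics/b.png

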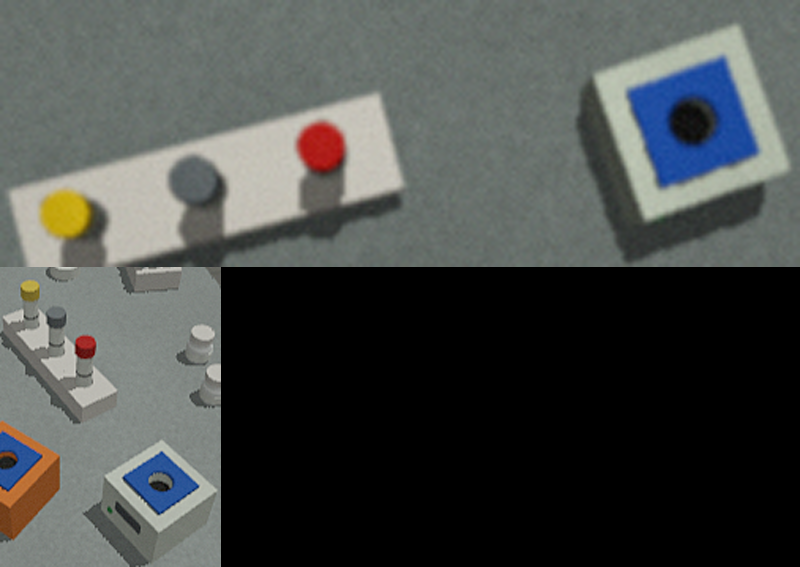

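Crop: the yellow cap is in the rack's end socket, farthest from the white block. The white block with the blue plate and open bore is at about (0.556,-0.186), and the orange look-alike is separate. Yellow and red caps measure 180 mm apart at z≈0.119, which matches the text. The rack row lies at -74.5°, so the closing axis should be 15.5° and the turn is -52.7°.

Call:
{"method": "play_rows", "body": {"linear": [[0.03,-0.04,0.003],[0.032,-0.042,0.003],[0.032,-0.042,0.003],[0.032,-0.042,0.003],[0.032,-0.042,0.003],[0.032,-0.042,0.003],[0.032,-0.041,0.002],[0.031,-0.04,0]], "turn": [-6.6,-6.6,-6.6,-6.6,-6.6,-6.6,-6.6,-6.5], "hand": 0.0854}}

```text
time: 1.75
tool_pos: [0.4857, 0.248, 0.2519]
tool_rot: [0.0, 0.607, 0.795, 0.001]
contact_force: [-0.0, 0.0, -0.0]
gripper_width: 1.003
grasp_force: 0.0
```

Call:
{"method": "play_rows", "body": {"linear": [[0,0,0],[0,0,0],[0,0,0]], "turn": [0,0,0]}}

```text
time: 2.12
tool_pos: [0.484, 0.2504, 0.2513]
tool_rot: [-0.0, 0.604, 0.797, 0.0]
contact_force: [0.0, 0.1, 1.3]
gripper_width: 1.004
grasp_force: 0.0
```

```bash
python3 - <<'E'
from h import *
np.set_printoptions(precision=4,suppress=True)
s=state();im=grab_frame("wrist");C=cam("wrist",s)
print(s["time"],s["tool_pos"],s["joint_pos"],s["contact_force"],"yaxis",np.degrees(np.arctan2(*rot(s["tool_rot"])[[1,0],1])),rot(s["tool_rot"])[:,2])
save("c.png",im);np.save("w1.npy",im)
H=cv2.cvtColor(im,cv2.COLOR_RGB2HSV).astype(int)
for k,m in(("y",(abs(H[...,0]-26)<9)&(H[...,1]>140)&(H[...,2]>70)),("r",((H[...,0]<8)|(H[...,0]>172))&(H[...,1]>140)&(H[...,2]>60))):
    n,l,st,ce=cv2.connectedComponentsWithStats(m.astype(np.uint8));i=1+np.argmax(st[1:,4])
    print(k,ce[i],st[i],atz(C,ce[i],.12),atz(C,ce[i],.13))
for z in(.106,.13): print(z,proj(C,[.4842,.2494,z]))
E
```

```text
2.125 [0.484  0.2504 0.2513] [ 0.3408 -0.1504  1.7757  0.0003  1.5163  0.0675] [0.0113 0.13   1.289 ] yaxis 15.65629841328351 [-0.0002  0.0002 -1.    ]
y [257.2694 173.9375] [ 240  154   36   40 1136] [0.4842 0.2498 0.12  ] [0.4834 0.2527 0.13  ]
r [256.5271 328.1075] [242 309  30  39 977] [0.5321 0.0765 0.12  ] [0.5296 0.0856 0.13  ]
0.106 [257.0678 170.2355]
0.13 [257.1188 177.5336]
```

View pics/c.png

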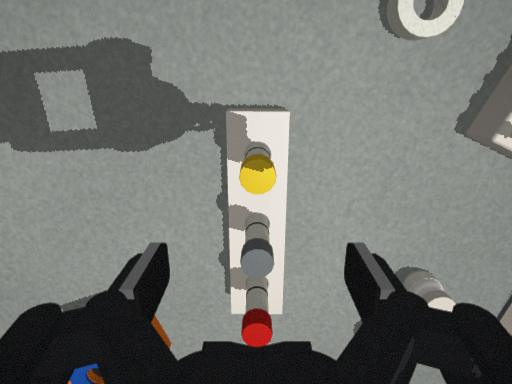

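The wrist view shows the yellow cap at (257,174), with the grey and red caps below it in line and the fingers straddling the rack. The wrist places the cap at (0.484,0.250), agreeing with the other views to within 1 mm. I'll descend to TCP z=0.099 and close.

Call:
{"method": "play_rows", "body": {"linear": [[0,-0.0007,-0.032],[0,0,-0.032],[0,0,-0.032],[0,0,-0.03],[0,0,-0.026],[0,0,0],[0,0,0],[0,0,0]], "turn": [0,0,0,0,0,0,0,0]}}

```text
time: 3.18
tool_pos: [0.4857, 0.2494, 0.1012]
tool_rot: [0.001, 0.605, 0.796, 0.001]
contact_force: [0.3, -0.8, -0.8]
gripper_width: 0.999
grasp_force: 0.0
```

Call:
{"method": "play_rows", "body": {"linear": [[0,0,0],[0,0,0],[0,0,0],[0,0,0],[0,0,0],[0,0,0],[0,0,0],[0,0,0]], "turn": [0,0,0,0,0,0,0,0], "hand": 0.0}}

```text
time: 4.18
tool_pos: [0.4851, 0.2489, 0.0998]
tool_rot: [0.0, 0.605, 0.796, 0.0]
contact_force: [0.1, 0.1, 5.1]
gripper_width: 0.384
grasp_force: 59.7
```

Gripped: opening 33 mm, 60 N. The tube's underside is at 10 mm with the TCP at about 0.0995. I'll lift it clear of the neighbours and carry it past the bore, so the wrist camera can see the bore beside the held tube.

Call:
{"method": "play_rows", "body": {"linear": [[0,0,0.02],[0,0,0.035],[0,0,0.035],[0,0,0.035],[0,0,0.03],[0,0,0.025],[0,0,0],[0,0,0]], "turn": [0,0,0,0,0,0,0,0]}}

```text
time: 5.18
tool_pos: [0.4839, 0.2485, 0.278]
tool_rot: [-0.001, 0.605, 0.796, -0.001]
contact_force: [0.8, 0.5, 0.7]
gripper_width: 0.383
grasp_force: 60.4
```

Call:
{"method": "play_rows", "body": {"linear": [[0.006,-0.035,0],[0.006,-0.05,0],[0.006,-0.055,0],[0.006,-0.055,0],[0.006,-0.055,0],[0.006,-0.055,0],[0.006,-0.055,0],[0.006,-0.055,0]], "turn": [0,0,0,0,0,0,0,0]}}

```text
time: 6.18
tool_pos: [0.5317, -0.1677, 0.277]
tool_rot: [-0.002, 0.605, 0.796, -0.0]
contact_force: [0.7, 0.9, -0.7]
gripper_width: 0.38
grasp_force: 60.3
```

Call:
{"method": "play_rows", "body": {"linear": [[0.004,-0.05,0],[0.002,-0.035,0],[0,0,0],[0,0,0],[0,0,0],[0,0,0]], "turn": [0,0,0,0,0,0]}}

```text
time: 6.92
tool_pos: [0.5388, -0.2503, 0.2793]
tool_rot: [-0.0, 0.604, 0.797, 0.0]
contact_force: [-1.0, -0.3, -1.2]
gripper_width: 0.379
grasp_force: 60.3
```

```bash
python3 - <<'E'
from h import *
np.set_printoptions(precision=4,suppress=True)
s=state();im=grab_frame("wrist");C=cam("wrist",s)
print(s["time"],s["tool_pos"],s["contact_force"],s["gripper_width"],s["grasp_force"],"z",rot(s["tool_rot"])[:,2])
save("d.png",im);np.save("w2.npy",im);np.save("w2s.npy",np.r_[s["tool_pos"],s["tool_rot"]])
for z in(.09,): print(z,proj(C,[.556,-.186,z]))
for r in trace("wrist","bore_mouth")[:3]: print(r["p"],r["location"],r["region"].sum())
E
```

```text
6.925 [ 0.5388 -0.2503  0.2793] [-0.9786 -0.2973 -1.2287] 0.3790495273205559 60.327064990997314 z [ 0.      0.0001 -1.    ]
0.09 [289.2759 105.4268]
0.68 [133.5, 13.6] 2833
0.63 [287.9, 99.9] 10901
```

View pics/d.png

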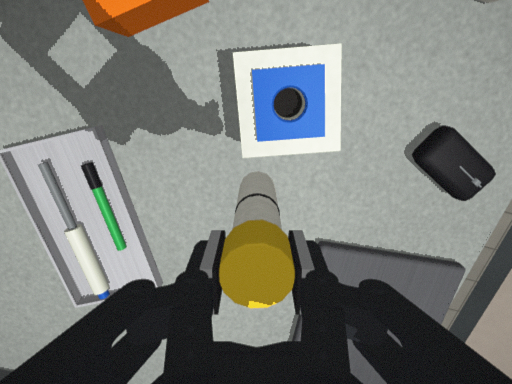

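The wrist view shows the white block's bore at about (289,103), and the held tube hanging with its ring at (257,200). I'll fit the mouth's rim in every view and check the tube's tilt.

```bash
python3 - <<'E'
from h import *
np.set_printoptions(precision=4,suppress=True)
v=np.load("w2s.npy");s=dict(tool_pos=v[:3],tool_rot=v[3:])
rs=[]
for n,f,b in(("wrist","w2.npy",(240,345,50,155)),("top","top0.npy",(310,372,130,190)),("side","side0.npy",(290,362,230,300))):
    C=cam(n,s);im=np.load(f);a,e,c,d=b
    H=cv2.cvtColor(im,cv2.COLOR_RGB2HSV).astype(int)[c:d,a:e]
    m=((abs(H[...,0]-110)<14)&(H[...,1]>120)).astype(np.uint8)
    cs,h=cv2.findContours(m,cv2.RETR_CCOMP,cv2.CHAIN_APPROX_NONE)
    hole=max([x for i,x in enumerate(cs) if h[0][i][3]>=0],key=cv2.contourArea)
    el=cv2.fitEllipse(hole);M=cv2.moments(hole);p=np.array(el[0])+[a,c]
    print(n,p,el[1:],"mom",M["m10"]/M["m00"]+a,M["m01"]/M["m00"]+c,"z.09",atz(C,p,.09))
    rs.append(ray(C,p))
print(tri(rs),tri(rs[:2]),tri([rs[0],rs[2]]))
C=cam("wrist",s);t=v[:3]
for z in(-.0895,-.0345,.0065,.0305): print(z,proj(C,t+[0,0,z]))
im=np.load("w2.npy")
for r in(176,180,186,192,197,200,205,212): 
    g=im[r,225:292].astype(int);print(r,g.mean(1).astype(int))
E
```

```text
wrist [289.1513 103.5514] ((31.83245849609375, 33.99528503417969), 29.66006851196289) mom 289.1543756145526 103.54827925270402 z.09 [ 0.5553 -0.1842  0.09  ]
top [344.6518 158.5835] ((12.764893531799316, 13.013863563537598), 4.33915376663208) mom 344.66015625 158.57682291666666 z.09 [ 0.5564 -0.1851  0.09  ]
side [326.1608 255.5649] ((12.658784866333008, 16.464693069458008), 105.23614501953125) mom 326.1604938271605 255.57201646090533 z.09 [ 0.5541 -0.1848  0.09  ]
(array([ 0.5554, -0.1846,  0.0894]), [np.float64(0.0003312804155786283), np.float64(0.0012087851639921115), np.float64(0.00103176381336901)]) (array([ 0.5551, -0.184 ,  0.096 ]), [np.float64(0.0005448524140782516), np.float64(0.0005448524140782686)]) (array([ 0.5551, -0.1841,  0.0887]), [np.float64(0.0004225314775716528), np.float64(0.00042253147757142145)])
-0.0895 [257.3104 188.0241]
-0.0345 [257.5553 216.6544]
0.0065 [257.8448 250.5002]
0.0305 [258.0931 279.5197]
176 [176 173 170 166 162 166 168 168 163 166 167 166 165 165 164 165 168 168
 170 158 145 135 133 135 134 135 133 136 136 135 131 134 134 136 130 132
 136 133 
[... 1356 characters left out ...]
136 134 134 135 129
 131 132 135 135 139 139 136 139 137 121  77  31  48 109 134 132 164 165
 162 167 167 167 174 174 172 170 167 165 167 167 169]
205 [163 166 164 164 163 164 165 160 159 159 162 133  61  96 130 132 137 135
 132 132 131 134 132 133 135 133 131 130 134 136 136 136 140 140 135 136
 139 136 135 135 134 136 135 135 134 129 130 132 136 136 119  76  93 171
 176 172 169 172 168 169 168 170 169 172 174 175 168]
212 [162 170 166 168 170 173 172 170 173 163 102 126 134 131 131 131 132 134
 134 136 133 131 134 131 132 135 138 139 136 138 135 137 136 137 136 135
 136 135 136 136 136 137 137 139 137 137 131 135 135 133 135 134 128 113
 106 174 180 174 174 177 175 176 168 172 174 175 174]
```

Mouth is (0.5553,-0.1844) at z≈0.089 across the three views, and the tube hangs straight to within 1 mm. I'll move over the bore and lower the underside to about 12 mm above the mouth, then check.

Call:
{"method": "play_rows", "body": {"linear": [[0.0085,0.033,0],[0.008,0.033,0],[0,0,-0.025],[0,0,-0.03],[0,0,-0.022],[0,0,0],[0,0,0],[0,0,0]], "turn": [0,0,0,0,0,0,0,0]}}

```text
time: 8.02
tool_pos: [0.556, -0.1857, 0.2041]
tool_rot: [0.001, 0.605, 0.796, 0.0]
contact_force: [-0.1, 0.5, -0.3]
gripper_width: 0.379
grasp_force: 60.3
```

```bash
python3 - <<'E'
from h import *
np.set_printoptions(precision=4,suppress=True)
P=[]
F={}
for n in("side","top","wrist"):
    s=state();P.append(s["tool_pos"]);F[n]=grab_frame(n)
    if n=="wrist":C=cam(n,s)
    else: C=cam(n)
    print(n,"mouth",proj(C,[.5553,-.1844,.09]),"tip",proj(C,s["tool_pos"]-[0,0,.0895]))
print(np.array(P),s["contact_force"])
a=F["side"][190:310,270:390];w=F["wrist"][60:300,140:380]
save("e.png",np.hstack([cv2.resize(a,(400,400),interpolation=cv2.INTER_CUBIC),cv2.resize(w,(400,400))]))
E
```

```text
side mouth [326.5973 255.3086] tip [328.6489 248.887 ]
top mouth [344.3671 159.0111] tip [346.6981 157.6317]
wrist mouth [256.8472 177.3784] tip [257.1372 187.865 ]
[[ 0.556  -0.1857  0.2041]
 [ 0.5559 -0.1857  0.2039]
 [ 0.5558 -0.1856  0.2037]] [ 0.6513  0.3364 -0.8337]
```

View pics/e.png

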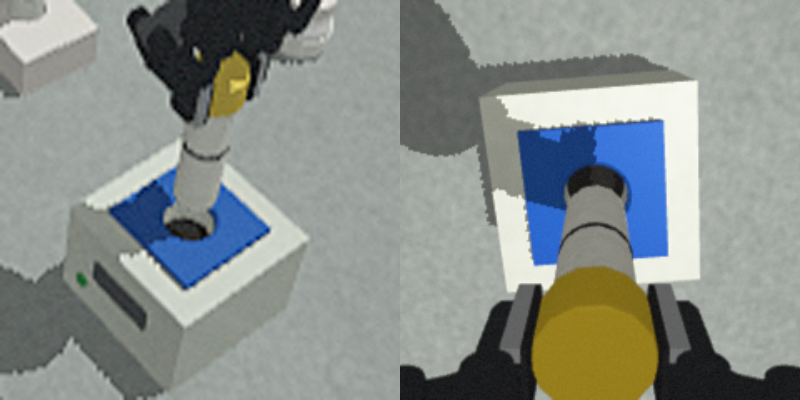

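The tube is over the bore in both views. I'll nudge 0.5 mm and enter, watching the forces.

Call:
{"method": "play_rows", "body": {"linear": [[-0.0005,0.0008,-0.01],[0,0,-0.01],[0,0,-0.01],[0,0,-0.004],[0,0,0],[0,0,0]], "turn": [0,0,0,0,0,0]}}

```text
time: 8.93
tool_pos: [0.5549, -0.1846, 0.1687]
tool_rot: [0.0, 0.605, 0.796, 0.0]
contact_force: [0.7, -0.8, -0.6]
gripper_width: 0.382
grasp_force: 60.3
```

Call:
{"method": "play_rows", "body": {"linear": [[0,0,-0.004],[0,0,-0.004],[0,0,-0.004],[0,0,-0.004],[0,0,-0.004],[0,0,-0.004],[0,0,0],[0,0,0]], "turn": [0,0,0,0,0,0,0,0]}}

```text
time: 9.93
tool_pos: [0.5547, -0.1843, 0.1438]
tool_rot: [-0.0, 0.605, 0.796, 0.0]
contact_force: [-0.2, -0.8, 0.1]
gripper_width: 0.381
grasp_force: 60.5
```

Call:
{"method": "play_rows", "body": {"linear": [[0,0,-0.003],[0,0,-0.003],[0,0,-0.003],[0,0,0],[0,0,0],[0,0,0]], "turn": [0,0,0,0,0,0]}}

```text
time: 10.68
tool_pos: [0.5546, -0.1843, 0.1349]
tool_rot: [-0.0, 0.605, 0.796, 0.0]
contact_force: [1.3, 0.2, -0.2]
gripper_width: 0.379
grasp_force: 60.4
```

```bash
python3 - <<'E'
from h import *
np.set_printoptions(precision=4,suppress=True)
s=state();w=grab_frame("wrist");a=grab_frame("side");np.save("w3.npy",w);np.save("s3.npy",a)
print(s["time"],s["tool_pos"],s["contact_force"],s["gripper_width"])
a=a[190:310,270:390];w=w[80:240,176:336]
save("f.png",np.hstack([cv2.resize(x,(400,400),interpolation=cv2.INTER_CUBIC) for x in(a,w)]))
E
```

```text
10.675 [ 0.5546 -0.1843  0.1349] [ 1.3113  0.2327 -0.2431] 0.37863815454656036
```

View pics/f.png

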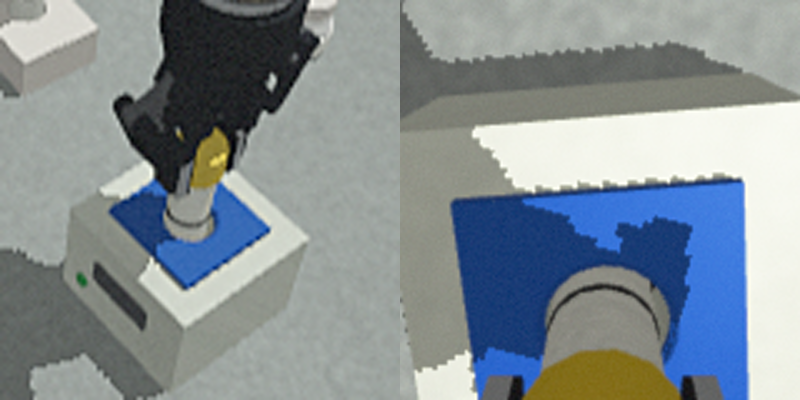

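Ring still about 10 mm above the mouth, at the same wrist pixel as before (row 195), so the tube hasn't slipped. I'll measure the ring's offset from the TCP and the mouth's height more exactly.

```bash
python3 - <<'E'
from h import *
np.set_printoptions(precision=4,suppress=True)
u=np.array([-.267,.964,0])
v=np.load("w2s.npy");q=v[3:]
for f,t in(("w2.npy",v[:3]),("w3.npy",np.array([.5546,-.1843,.1349]))):
    C=cam("wrist",dict(tool_pos=t,tool_rot=q));im=np.load(f).astype(int)
    g=im[185:205,254:261].mean((1,2));d=np.clip(g.max()-g-25,0,None);r=(d*np.arange(185,205)).sum()/d.sum()
    zs=np.linspace(-.05,-.02,301);rr=np.array([proj(C,t+.014*u+[0,0,z])[1] for z in zs])
    print(f,g.astype(int),"row",r,"ring z rel TCP",np.interp(r,rr,zs),"px/mm",(rr[-1]-rr[0])/30)
# side: ring vs. mouth
C=cam("side");im=np.load("s3.npy").astype(int)
o=C[2]-[.5553,-.1844,.09];uh=np.r_[o[:2]/np.linalg.norm(o[:2]),0]
c=[.5546,-.1843]
for z in(.09,.095,.1,.105): print(z,proj(C,np.r_[c,z]+.014*uh))
print("rim",proj(C,np.r_[.5553,-.1844,.09]+.017*uh))
print(im[244:268,325:329].mean(1).astype(int))
E
```

```text
w2.npy [135 136 134 135 137 136 137 136  87  40  70 128 138 136 133 133 134 134
 136 135] row 194.1169220519654 ring z rel TCP -0.037768517016039754 px/mm 0.5726675833967089
w3.npy [ 61  91 129 135 138 137 138 137  96  39  56 127 138 137 134 134 133 134
 137 136] row 191.27907976779187 ring z rel TCP -0.04302251631047379 px/mm 0.5726675833967108
0.09 [325.1503 260.5259]
0.095 [325.4439 259.1682]
0.1 [325.7403 257.7981]
0.105 [326.0393 256.4156]
rim [325.2274 261.6115]
[[114 108  76]
 [115 109  69]
 [118 117 103]
 [114 119 116]
 [137 140 135]
 [150 152 145]
 [152 155 148]
 [150 153 145]
 [150 152 145]
 [152 155 148]
 [151 154 146]
 [154 157 149]
 [136 139 131]
 [ 88  90  85]
 [124 127 120]
 [155 158 151]
 [155 155 146]
 [154 155 146]
 [113 129 165]
 [ 43  99 182]
 [ 56 107 183]
 [ 55 107 182]
 [ 55 107 181]
 [ 54 106 181]]
```

Wrist and side views bracket the nominal offset (ring 34.5 mm below the TCP) by ±2–3 mm, which is within calibration error. I'll push most of the rest, ending the call in motion to read the push force, then compare ring and mouth within one image.

Call:
{"method": "play_rows", "body": {"linear": [[0,0,-0.003],[0,0,-0.003]], "turn": [0,0]}}

```text
time: 11.02
tool_pos: [0.5547, -0.1846, 0.1296]
tool_rot: [0.0, 0.605, 0.796, -0.0]
contact_force: [-0.7, 0.6, 3.9]
gripper_width: 0.379
grasp_force: 60.8
```

Call:
{"method": "play_rows", "body": {"linear": [[0,0,-0.002],[0,0,0],[0,0,0],[0,0,0]], "turn": [0,0,0,0]}}

```text
time: 11.52
tool_pos: [0.5546, -0.1844, 0.127]
tool_rot: [-0.0, 0.605, 0.796, 0.0]
contact_force: [-0.4, 0.9, 1.5]
gripper_width: 0.379
grasp_force: 60.8
```

```bash
python3 - <<'E'
from h import *
np.set_printoptions(precision=4,suppress=True)
s=state();w=grab_frame("wrist");a=grab_frame("side");np.save("w4.npy",w);np.save("s4.npy",a)
print(s["time"],s["tool_pos"],s["contact_force"],s["gripper_width"])
print("wrist col 254:261 rows 170..200");print(w[170:200,254:261].mean(1).astype(int).tolist())
print("side rows 250..266");print(a[250:267,325:329].mean(1).astype(int).tolist())
a=a[235:275,305:345];w=w[150:220,222:292]
save("g.png",np.hstack([cv2.resize(x,(400,400),interpolation=cv2.INTER_CUBIC) for x in(a,w)]))
E
```

```text
11.525 [ 0.5546 -0.1844  0.127 ] [-0.4281  0.92    1.4612] 0.37938797690129994
wrist col 254:261 rows 170..200
[[55, 115, 218], [55, 116, 218], [54, 115, 218], [56, 117, 218], [54, 115, 218], [56, 117, 218], [54, 115, 218], [55, 116, 218], [53, 115, 217], [47, 103, 198], [42, 93, 180], [40, 87, 168], [38, 84, 162], [30, 72, 140], [26, 61, 122], [23, 59, 117], [24, 59, 117], [20, 57, 115], [23, 57, 113], [25, 52, 105], [75, 87, 113], [134, 135, 129], [142, 141, 132], [92, 92, 86], [38, 38, 36], [64, 64, 62], [131, 130, 123], [142, 141, 133], [141, 140, 132], [137, 136, 128]]
side rows 250..266
[[136, 139, 135], [149, 152, 145], [153, 156, 149], [151, 154, 147], [152, 155, 149], [152, 155, 148], [152, 154, 147], [153, 156, 148], [138, 141, 134], [84, 86, 83], [127, 128, 119], [161, 163, 150], [113, 129, 167], [45, 100, 183], [52, 105, 182], [56, 107, 182], [57, 107, 183]]
```

View pics/g.png

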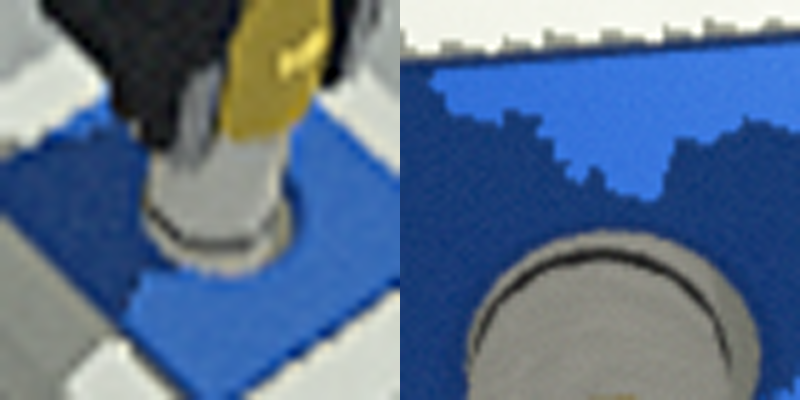

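The image shows the ring just above the mouth, and the tube sits slightly off-centre in the bore. I'll fit the rim and ring arcs jointly in both views, with each camera's bias free, to get the remaining height.

```bash
cat > fit.py <<'E'
from h import *
from scipy.optimize import least_squares
np.set_printoptions(precision=4,suppress=True)
th=np.linspace(0,2*np.pi,720);circ=np.c_[np.cos(th),np.sin(th),0*th]
B=np.array([.5553,-.1844,.09])
def P(C,X):
    K,A,o=C;q=(X-o)@A@K.T;return q[:,:2]/q[:,2:]
def pts(im,n,C,t):
    I=im.astype(float);rim=[];ring=[]
    gray=I.mean(2);blue=I[...,2]-I[...,0]   # high on plate
    cen=proj(C,B)
    # scan along radial lines from mouth centre, arc facing the camera
    face=P(C,np.array([B+.017*np.r_[(C[2]-B)[:2]/np.linalg.norm((C[2]-B)[:2]),0]]))[0]-cen
    a0=np.arctan2(face[1],face[0])
    for a in a0+np.radians(np.arange(-75,76,5)):
        d=np.array([np.cos(a),np.sin(a)]);r=np.arange(0,30 if n=="wrist" else 14,.1)
        xy=(cen+r[:,None]*d).astype(np.float32)
        g=cv2.remap(gray.astype(np.float32),xy[:,0],xy[:,1],cv2.INTER_LINEAR).ravel()
        b=cv2.remap(blue.astype(np.float32),xy[:,0],xy[:,1],cv2.INTER_LINEAR).ravel()
        k=np.nonzero(b>35)[0]
        k=k[k>30]
        if len(k)==0: continue
        i=k[0];rim.append(xy[i])
        lo=max(i-(90 if n=="wrist" else 60),0);j=lo+np.argmin(g[lo:max(i-3,lo+1)])
        if lo<j<i-4 and g[j]<95: ring.append(xy[j])
    return np.array(rim),np.array(ring)
def run(wf,sf,t,q):
    Cs={"wrist":cam("wrist",dict(tool_pos=t,tool_rot=q)),"side":cam("side")}
    D={n:pts(np.load(f),n,Cs[n],t) for n,f in(("wrist",wf),("side",sf))}
    for n in D: print(n,len(D[n][0]),len(D[n][1]))
    def near(p,c): return np.sqrt(((p[:,None]-c[None])**2).sum(2).min(1)+1e-9)
    def res(v,use):
        o=[]
        for i,n in enumerate(("wrist","side")):
            if n not in use: continue
            b=v[3+2*i:5+2*i];w=1 if n=="wrist" else 2
            o+=[w*near(D[n][0]-b,P(Cs[n],B+.017*circ)),w*near(D[n][1]-b,P(Cs[n],B+np.r_[v[:2],v[2]]/1000+.014*circ))]
        return np.concatenate(o)
    for use in(("wrist","side"),("wrist",),("side",)):
        r=least_squares(res,[0,0,2,0,0,0,0],args=(use,),loss="soft_l1",f_scale=.5,diff_step=1e-3,x_scale=[1,1,1,1,1,1,1])
        print(use,"dx dy h mm, biases",r.x,"rms",np.sqrt(np.mean(r.fun**2)))
E
python3 - <<'E'
from fit import *
q=np.load("w2s.npy")[3:]
run("w4.npy","s4.npy",np.array([.5546,-.1844,.127]),q)
run("w3.npy","s3.npy",np.array([.5546,-.1843,.1349]),q)
E
```

```text
wrist 31 31
side 31 23
('wrist', 'side') dx dy h mm, biases [-1.706   1.3878  4.3656  0.0949 -0.3925 -0.374  -0.0533] rms 0.27576572128788346
('wrist',) dx dy h mm, biases [-1.5692  0.5916  2.0959  0.1683 -0.3997  0.      0.    ] rms 0.20182694357735786
('side',) dx dy h mm, biases [  0.3222   3.716    0.3029 -12.1072   0.2334  -0.4387  -0.0491] rms 0.3195029834392616
wrist 31 30
side 31 23
('wrist', 'side') dx dy h mm, biases [-1.6617  1.3656 11.8623  0.13   -0.3584 -0.4389 -0.0529] rms 0.24908777438493512
('wrist',) dx dy h mm, biases [-1.6894  1.604  12.5277  0.1094 -0.3606  0.      0.    ] rms 0.2112209078068014
('side',) dx dy h mm, biases [  1.5733   6.4644   3.6243 -16.5894   0.2237  -0.4368  -0.053 ] rms 0.28513242995098653
```

Joint fit: the ring is about 4 mm above the mouth (nominal says 2.5), with the tube about 2 mm off-centre towards (-x,+y). I'll centre it, go down 2.5 mm and re-fit.

Call:
{"method": "play_rows", "body": {"linear": [[0.0008,-0.0006,-0.001],[0.0007,-0.0006,-0.001],[0,0,-0.0005],[0,0,0],[0,0,0],[0,0,0],[0,0,0]], "turn": [0,0,0,0,0,0,0]}}

```text
time: 12.5
tool_pos: [0.5562, -0.1856, 0.1247]
tool_rot: [-0.0, 0.605, 0.796, 0.0]
contact_force: [-1.0, 0.8, 2.9]
gripper_width: 0.376
grasp_force: 60.8
```

```bash
python3 - <<'E'
from fit import *
s=state();np.save("w5.npy",grab_frame("wrist"));np.save("s5.npy",grab_frame("side"))
print(s["tool_pos"],s["contact_force"])
run("w5.npy","s5.npy",s["tool_pos"],s["tool_rot"])
a=np.load("s5.npy")[235:275,305:345];w=np.load("w5.npy")[150:220,222:292]
save("i.png",np.hstack([cv2.resize(x,(400,400),interpolation=cv2.INTER_CUBIC) for x in(a,w)]))
E
```

```text
[ 0.5562 -0.1856  0.1247] [-1.0283  0.7987  2.8695]
wrist 31 31
side 31 20
('wrist', 'side') dx dy h mm, biases [-0.3323  0.3976  1.8468  0.1703 -0.4473 -0.4037  0.0022] rms 0.2651070310343707
('wrist',) dx dy h mm, biases [-0.3619  0.3384  1.6499  0.1948 -0.4421  0.      0.    ] rms 0.20603533960871062
('side',) dx dy h mm, biases [-0.7322 -0.8048  3.6037  0.     -0.     -0.4574  0.0022] rms 0.31310662266439604
```

View pics/i.png

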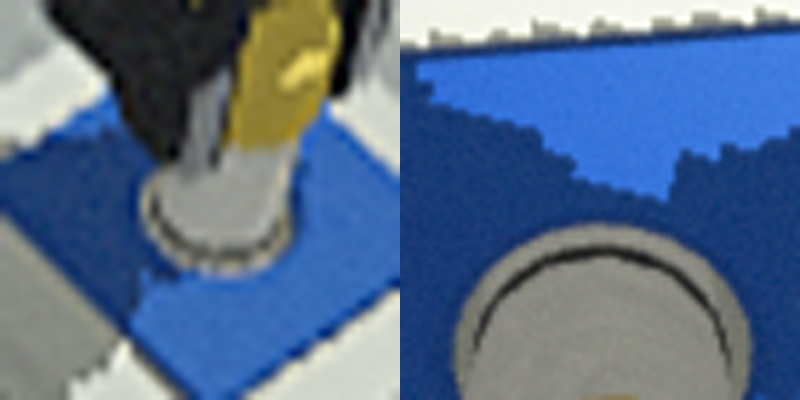

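Centred now. The ring is 1.8 mm above by vision and 0.2 mm above by kinematics, so I'll go 1 mm further, release and retreat upwards.

Call:
{"method": "play_rows", "body": {"linear": [[0,0,-0.001],[0,0,0],[0,0,0],[0,0,0],[0,0,0]], "turn": [0,0,0,0,0]}}

```text
time: 13.22
tool_pos: [0.5563, -0.1857, 0.124]
tool_rot: [0.0, 0.605, 0.796, 0.0]
contact_force: [-1.8, 1.1, 4.1]
gripper_width: 0.378
grasp_force: 60.6
```

Call:
{"method": "play_rows", "body": {"linear": [[0,0,0],[0,0,0],[0,0,0],[0,0,0],[0,0,0],[0,0,0],[0,0,0],[0,0,0]], "turn": [0,0,0,0,0,0,0,0], "hand": 0.0854}}

```text
time: 14.22
tool_pos: [0.5562, -0.1856, 0.1238]
tool_rot: [0.0, 0.605, 0.796, 0.0]
contact_force: [0.6, -0.2, 0.7]
gripper_width: 0.998
grasp_force: 0.0
```

Call:
{"method": "play_rows", "body": {"linear": [[0,0,0.01],[0,0,0.02],[0,0,0.035],[0,0,0.035],[0,0,0.03],[0,0,0],[0,0,0],[0,0,0]], "turn": [0,0,0,0,0,0,0,0]}}

```text
time: 15.22
tool_pos: [0.5554, -0.1853, 0.2521]
tool_rot: [-0.001, 0.605, 0.796, -0.0]
contact_force: [0.5, -0.1, -0.8]
gripper_width: 1.001
grasp_force: 0.0
```

```bash
python3 - <<'E'
from fit import *
s=state();w=grab_frame("wrist");a=grab_frame("side");np.save("w6.npy",w);np.save("s6.npy",a)
print(s["time"],s["tool_pos"],s["contact_force"],s["gripper_width"])
run("w6.npy","s6.npy",s["tool_pos"],s["tool_rot"])
C=cam("wrist",s);c=proj(C,B).astype(int);print(c)
x=[cv2.resize(i,(400,400),interpolation=cv2.INTER_CUBIC) for i in(a[215:275,295:355],w[max(c[1]-50,0):c[1]+50,c[0]-50:c[0]+50])]
full=cv2.resize(a[90:290,180:380],(200,200));print(full.shape)
save("j.png",np.hstack(x));
save("k.png",np.hstack([cv2.resize(a[100:280,210:390],(400,400)),cv2.resize(w,(400,400))]))
E
```

```text
15.225 [ 0.5554 -0.1853  0.2521] [ 0.4719 -0.1214 -0.7808] 1.0011695288197429
wrist 31 25
side 31 15
('wrist', 'side') dx dy h mm, biases [ 0.5818  0.0169  0.9797 -0.1    -0.1128 -0.4649  0.0196] rms 0.8314706986456925
('wrist',) dx dy h mm, biases [  1.9352  -5.6901 -26.8419  -0.0898  -0.1048   0.       0.    ] rms 0.9605614215282299
('side',) dx dy h mm, biases [ 0.206  -0.9155  2.312  -0.     -0.     -0.4852  0.0207] rms 0.3267149350983211
[257 164]
(200, 200, 3)
```

View pics/j.png

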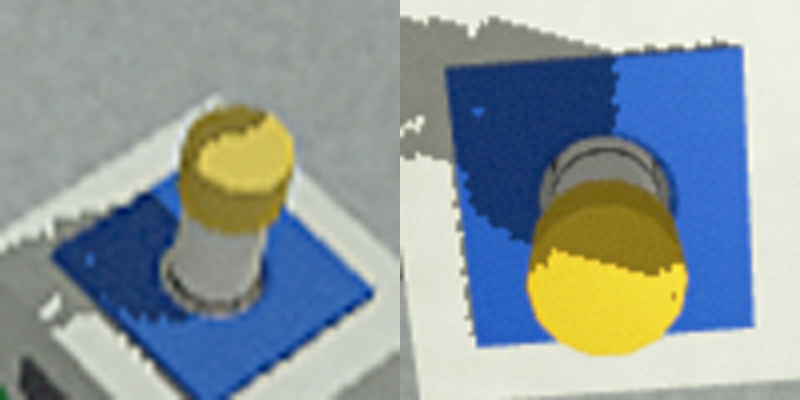

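The tube stands upright and released, with its ring level with the mouth to about 1 mm (vision +1.0, kinematics about -0.7). The gripper is clear above it. Handing in.

```bash
python3 -c "
from plant import *
print(job_done())"
```

```text
the job is handed in; nothing more can be done
None
```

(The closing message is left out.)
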